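Lever open a stuck watercolour tin with a palette knife

ROBOT

A 6-joint arm with a two-finger parallel gripper is mounted at the origin on the work surface. World frame = base frame: x ahead of the robot, y to its left, z up, the work surface at z = 0. Lengths are in mm, angles in rad, forces in N, time in s.
With the tool pointing down it reaches from about 350 to 975 mm from the base axis. Payload 7.1 kg.
Tool frame: the origin (TCP) lies at the very end of the fingers, on their centre line; the grasp point (between the pads) lies 19 mm behind it; y points along the fingers, x is the direction in which the jaws open and shut, and the axes are right-handed (so a half turn about y gives the same grasp; the last joint's range is limited). The gripper opens to 88 mm and grips with 3 to 60 N. Pads are 20 mm wide; open, the fingers measure 115 mm over their backs; the gripper's body (75 mm by 178 mm) begins 61 mm behind the grasp point.
Start: joints at [-1.238, 0.423, 1.63, -0, 1.089, -0.019], TCP at [215.384, -586.698, 222.675] pointing down, gripper open.
Joint ranges: [-3, 3], [-0.9, 2.11], [0.09, 2.58], [-1.31, 4.45], [0.11, 2.69], [-2.54, 2.54]. Speed limits (rad/s): [2.39, 2.39, 3.01, 3.14, 3.14, 3.14].

INTERFACE

Orientations are given as a rotation vector (axis times angle).
In Python, from workcell import ctrl gives the robot as it stands. The module is installed in compiled form; this text tells all that it offers.
- The arm moves only by the tool jog_arm, never from a script. Its argument "steps" is a list of rows, each an object with "turn": the turn, a rotation vector about the world's x, y, z scaled (see below), a list of three; "dp": the shift along the world's x, y, z scaled (see below), a list of three; "claw": the opening, from 0 (shut) to 1 (fully open). In form: [{"turn": [wx, wy, wz], "dp": [x, y, z], "claw": claw}, ...]. A call has 1 to 12 rows; each row is the pose to reach, as a shift and turn from the pose measured when the call began, turning the shorter way round; what a row does not reach only later rows make up. The controller multiplies each number of a shift by 80 mm and each number of a turn by pi rad. A row lasts 1/12 s, in which the tool goes at most 41.7 mm and 7.16 degrees, less where a joint would pass 70% of its speed; a pose out of reach is approached as far as the arm can. A call with a number of a shift or a turn outside -1 to 1 is refused whole. A call with a gripper value outside its range is refused whole. The fingers move at their own pace and stop on an object; the grip force is fixed at half the most. Time passes only in rows, so rows that repeat a pose let the fingers close. It gives the time, the measured TCP pose, the force and the opening at its end, in the units of the state.
- ctrl.get_obs(): the state, without advancing time (a new reading comes with each control period).
- ctrl.get_image(name): name is "scene" or "top"; returns a dict with "img" (420x560x3 uint8, red, green, blue), "range_z" (420x560 float32, mm along the optical axis (not along the pixel's ray), 0 where there is no reading), "fovy" (degrees; the focal length in pixels is half the picture's height over the tangent of half this angle, whatever the lens; pixels are square), "cx", "cy" (the principal point, pixels), "dist_coeffs" ([k1, k2, p1, p2, k3] as OpenCV has them; the pictures are not rectified), "camera_from_world" (4x4, takes a point from world to camera coordinates). Camera axes: x right, y down, z forward; pixel columns grow to the right and rows downward; lengths in mm; the calibration is good to about 2 mm. A picture is of the moment at which its call begins.
- ctrl.close_job(): hands the job in, once; it reports no verdict.
The state is a dict: "t": time; "qpos": joint angles; "qvel": joint speeds; "joint_torque": joint torques, N m; "ee_pos": TCP position; "orientation": TCP orientation; "ft_force": force on the tool from outside, world axes, zero at the start; "moment": the same for the moment, N m; "width": finger opening in mm.
Only numpy, scipy, OpenCV 4.12 (cv2) and the standard library are available. Lean on these libraries where they do the work, as an engineer would, in place of code of your own. Each camera call takes 0.05 s, during which the arm holds its last target.

TASK

The lid of the flat paint tin has stuck: take the palette knife from its wooden rest, slide its blade into the notch under the lid's front edge and lever the lid up with the blade until it has swung over past upright and stands open, leaning back by itself. Move the lid with the knife only, never with the gripper or the arm. Then lay the knife down inside the shallow metal tray, without dropping it from a height, and leave the other things on the table alone.

Things in the scene. Friction and masses are not known exactly. Their poses are not given: they have to be found in the camera images.
- tin: Paint tin: dark flat box 120 x 200 mm, fixed on a 10 mm board (130 x 220 mm) on the table; top of the shut lid 58 mm above the table. Origin: centre of the underside of the board. x points level from its front (the side towards the robot) to the hinge, y along the 200 mm side, z up. A wide notch in its front wall is open up to the lid, whose edge is flush with the wall. Inside, nothing is higher than 28 mm above the table.
- slot (a point): Centre of the notch in the tin's front wall, at the wall's outer face, 47 mm above the table; axes as the tin, so x points into the tin. The notch is 120 mm wide (along y) and 14 mm high (from 40 to 54 mm above the table); the wall is 3 mm thick.
- lid_hinge (a point): Mid-point of the lid's hinge axis, at the far side of the tin, 120 mm behind the slot along its x and 54 mm above the table, at the lid's underside. Fixed to the tin, axes as at the slot; the hinge axis is y.
- lid (a joint): Angle of the lid (rad): 0 shut, 1.57 upright, stop at 2.1. The lid is a flat plate 120 x 202 x 4 mm, 140 g. The hinge is stiff (0.16 N m of friction): the lid stays at whatever angle it is left; about 2 to 3 N under its front edge raise it.
- lid_front (a point): Middle of the lid's front (free) edge, half-way through its thickness; moves with the lid.
- knife_grip (a point): Point on the palette knife's wooden handle, on its centre line, 30 mm behind the handle's front end; a good place to grasp, near the centre of mass. x points along the knife to the tip, z up out of the flat of the blade. Handle: 100 mm long (30 mm ahead of this point to 70 mm behind it), 18 mm wide (y), 24 mm high (z). About 80 g.
- knife_tip (a point): End of the knife's blade, 129 mm ahead of knife_grip on the centre line, mid-thickness; same axes. The blade is flat rigid steel, 99 mm long, 26 mm wide, 2.5 mm thick, round-ended, level with the middle of the handle's height.
- rest: Wooden knife rest, fixed; origin at the centre of its underside. At the start the knife lies level on it along its x, blade away from the robot, centre line 35 mm above the table. Base plate 190 x 70 mm, 8 mm high; cheeked support at the handle's rear end (48 mm or more behind knife_grip, 35 mm high), plain support under the blade (79 mm or more ahead of it).
- knife_butt (a point): Rear end of the knife's handle, 70 mm behind knife_grip on the centre line; same axes.
- tray: Shallow open aluminium tray, fixed to the table, 290 mm long (its x) x 150 mm wide (its y), walls 24 mm high and 4 mm thick, floor 4 mm thick; empty. Origin: centre of its underside, on the table. It stands on the robot's left or right, the knife rest on the other side.
- cup: Bystander: clear water cup, 72 mm across, 85 mm high; origin at the centre of its underside.
- jar: Bystander: glass jar with white cap, 60 mm across, 70 mm high; origin at the centre of its underside.
- eraser: Bystander: dark rubber eraser 60 x 25 x 14 mm lying in front of the tin, to one side; origin at the centre of its underside.
- tube: Bystander: white paint tube about 106 x 30 mm, 14 mm high, lying in front of the tin, to one side; origin at the centre of its underside.
Not all that is in view belongs to the job. There is more than one size of the part that bears knife_grip; the job needs the smallest.

How it is judged:
By the outcome, as a careful person would: the job done as asked, in the order asked, and still so for the second after the job is handed in, with the robot touching nothing.
It also fails if it takes over 61 s, if anything falls off the work surface, if the arm or the gripper's body presses on something with over 40 N, if the wrist force passes 120 N, or if a joint passes its speed limit or range.

## Working session

There is one attempt and no reset: what is moved stays moved. The work goes in short steps, Python scripts to look and compute and a tool call to move; the robot and the scene stay as the last step left them, time stands still between calls to the robot, and variables do not carry over. Pictures are saved under pics/ and viewed, and the job is handed in when it is done.

Besides the shell and the picture viewer there is one more tool, called after "Request:" as name([rows], argument=value, ...), one row to a line, values as JSON. jog_arm: Moves the arm, as the interface text tells. Its arguments: {"type":"object","properties":{"steps":{"type":"array","items":{"type":"object","properties":{"turn":{"type":"array","items":{"type":"number"}},"dp":{"type":"array","items":{"type":"number"}},"claw":{"type":"number"}}}}},"required":["steps"]}

```bash
mkdir -p pics
cat > h.py <<'E'
import numpy as np, cv2
from workcell import ctrl
from scipy.spatial.transform import Rotation as R
def grab(n,tag):
    d=ctrl.get_image(n); cv2.imwrite(f'pics/{tag}.png',d['img'][:,:,::-1]); np.savez(f'pics/{tag}.npz',**{k:np.array(v) for k,v in d.items()}); return d
def load(tag): return dict(np.load(f'pics/{tag}.npz'))
def K(d):
    h=d['img'].shape[0]; f=h/2/np.tan(np.radians(float(d['fovy']))/2)
    return np.array([[f,0,float(d['cx'])],[0,f,float(d['cy'])],[0,0,1]])
def rays(d,uv):
    n=cv2.undistortPoints(np.array(uv,float).reshape(-1,1,2),K(d),d['dist_coeffs'].astype(float)).reshape(-1,2)
    return np.c_[n,np.ones(len(n))]
def world(d,pc):
    M=d['camera_from_world']; return (pc-M[:3,3])@M[:3,:3]
def at_z(d,uv,z):
    r=rays(d,uv); M=d['camera_from_world']; o=-M[:3,:3].T@M[:3,3]; w=r@M[:3,:3]
    return o+w*((np.broadcast_to(z,len(w))-o[2])/w[:,2])[:,None]
def by_depth(d,uv):
    r=rays(d,uv); z=np.array([d['range_z'][int(round(v)),int(round(u))] for u,v in uv]); return world(d,r*z[:,None])
def proj(d,P):
    M=d['camera_from_world']; rv=cv2.Rodrigues(M[:3,:3])[0]
    return cv2.projectPoints(np.array(P,float).reshape(-1,1,3),rv,M[:3,3],K(d),d['dist_coeffs'].astype(float))[0].reshape(-1,2)
def crop(tag,x0,y0,x1,y1,s,out):
    im=cv2.imread(f'pics/{tag}.png')[y0:y1,x0:x1]; cv2.imwrite(f'pics/{out}.png',cv2.resize(im,None,fx=s,fy=s,interpolation=cv2.INTER_CUBIC))
E
python3 - <<'E'
from h import *
for n in('scene','top'):
    d=grab(n,n+'0'); print(n,d['fovy'],d['cx'],d['cy'],d['dist_coeffs']); print(np.round(d['camera_from_world'],3))
o=ctrl.get_obs(); print({k:np.round(v,3) for k,v in o.items()})
E
```

```text
scene 57.34751127699596 277.86392619535616 207.35041438129312 [-0.08043395  0.          0.          0.          0.        ]
[[-6.200000e-01  7.850000e-01 -0.000000e+00  2.102910e+02]
 [ 6.360000e-01  5.020000e-01 -5.860000e-01 -3.513440e+02]
 [-4.600000e-01 -3.640000e-01 -8.100000e-01  1.551473e+03]
 [ 0.000000e+00  0.000000e+00  0.000000e+00  1.000000e+00]]
top 52.53723730847722 283.50387979463653 211.5486679482483 [0.0352053 0.        0.        0.        0.       ]
[[ 1.800000e-02 -1.000000e+00  5.000000e-03  9.617300e+01]
 [-9.890000e-01 -1.900000e-02 -1.470000e-01  5.066820e+02]
 [ 1.470000e-01 -2.000000e-03 -9.890000e-01  1.163734e+03]
 [ 0.000000e+00  0.000000e+00  0.000000e+00  1.000000e+00]]
{'t': np.float64(0.1), 'qpos': array([-1.238,  0.424,  1.631,  0.   ,  1.089, -0.019]), 'qvel': array([-0.002, -0.001, -0.002,  0.   ,  0.001, -0.001]), 'joint_torque': array([ 0.0000e+00, -5.4562e+01, -2.7432e+01,  6.5000e-02,  1.9000e-02,
       -0.0000e+00]), 'ee_pos': array([ 215.203, -586.251,  221.997]), 'orientation': array([-1.354,  0.947, -0.945]), 'ft_force': array([-0.416, -0.178,  0.298]), 'moment': array([-0.001,  0.026,  0.011]), 'width': np.float64(87.513)}
```

View pics/scene0.png

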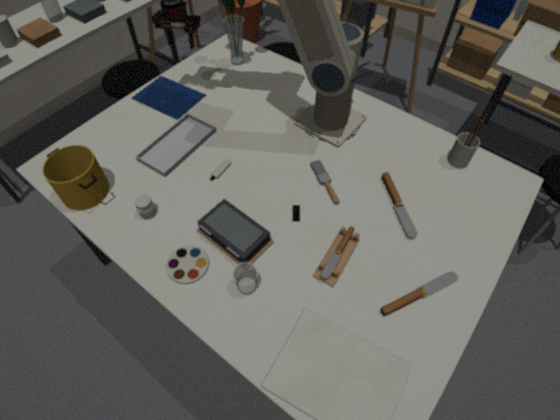

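View pics/top0.png

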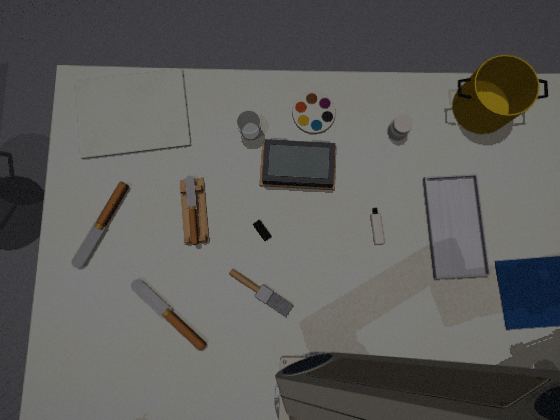

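Run:
```python
from h import *
crop('top0',165,165,225,255,8,'rest'); crop('top0',245,125,350,205,7,'tin'); crop('top0',415,165,500,290,5,'tray')
```

```text
(no output)
```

View pics/rest.png

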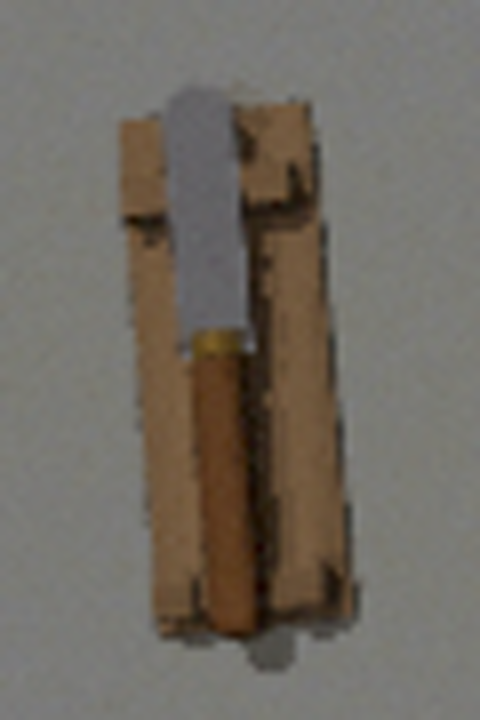

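View pics/tin.png

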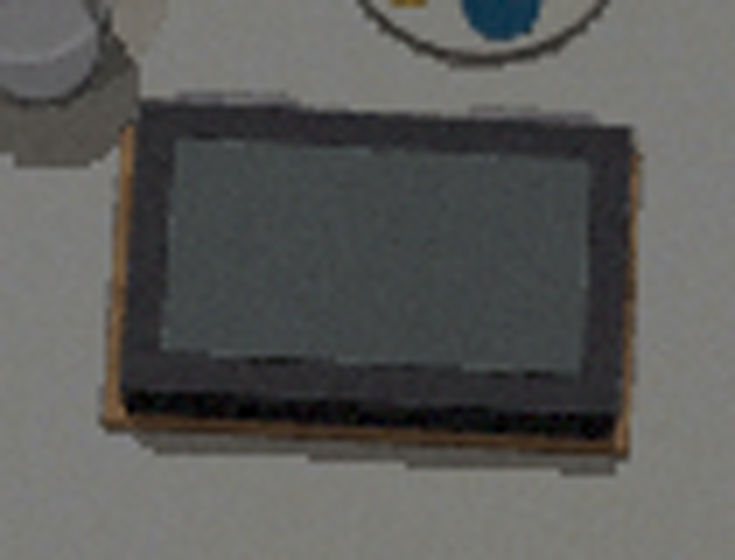

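View pics/tray.png

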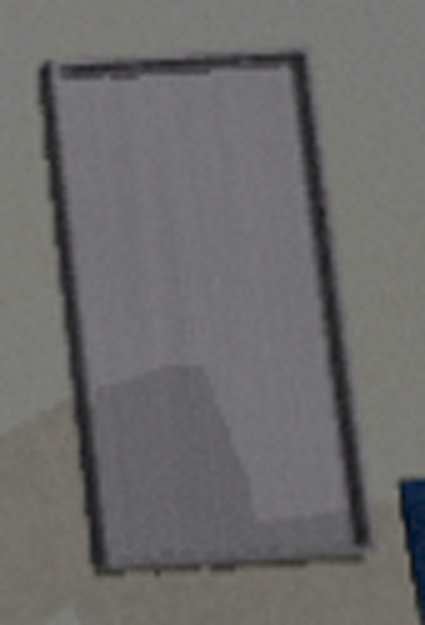

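Run:
```python
from h import *
d=load('top0')
def c(pts,x0,y0,s): return [(x0+(u+.5)/s-.5,y0+(v+.5)/s-.5) for u,v in pts]
def show(n,p): print(n,np.round(p,1).tolist())
k=c([(200,87),(213,325)],165,165,8); b=at_z(d,k,36.2); show('blade',b)
kb=at_z(d,c([(218,360),(232,632)],165,165,8),47); show('handle',kb); show('dep',by_depth(d,c([(200,150),(213,290),(222,400),(232,590)],165,165,8)))
t=at_z(d,c([(140,100),(632,128),(613,412),(125,385)],245,125,7),58); show('lid',t)
for i in range(4): print(np.linalg.norm(t[i]-t[(i+1)%4]))
print('lid centre',t.mean(0)); 
show('liddep',by_depth(d,c([(200,200),(550,200),(550,330),(200,330)],245,125,7)))
r=at_z(d,c([(42,62),(303,52),(370,545),(98,572)],415,165,5),24); show('tray',r); print(r.mean(0))
for i in range(4): print(np.linalg.norm(r[i]-r[(i+1)%4]))
# scene cross-check
s=load('scene0'); show('lid in scene',proj(s,t)); show('tray in scene',proj(s,r)); show('knife',proj(s,np.r_[b,kb]))
o=ctrl.get_obs(); print(R.from_rotvec(o['orientation']).as_matrix().round(3))
crop('scene0',190,190,280,270,8,'tin_s'); crop('scene0',305,215,370,290,8,'rest_s')
```

```text
blade [[604.0, 375.2, 36.2], [518.2, 366.4, 36.2]]
handle [[504.1, 361.7, 47.0], [409.4, 352.1, 47.0]]
dep [[581.5, 374.5, 34.5], [530.5, 366.8, 37.5], [490.3, 360.0, 45.3], [424.2, 353.8, 42.6]]
lid [[709.5, 163.1, 58.0], [701.5, -36.6, 58.0], [583.9, -29.2, 58.0], [591.2, 166.2, 58.0]]
199.8832820163067
117.90202410900619
195.56136806384774
118.30278697698455
lid centre [646.51824914  65.89158411  58.        ]
liddep [[668.6, 137.9, 56.3], [670.7, -3.5, 58.3], [616.8, -3.8, 58.7], [613.2, 136.6, 62.7]]
tray [[615.0, -294.6, 24.0], [623.4, -443.7, 24.0], [343.4, -466.9, 24.0], [325.2, -316.6, 24.0]]
[ 476.73627994 -380.44837209   24.        ]
149.4022854645306
280.9406636520017
151.3795061533726
290.57465760679105
lid in scene [[243.0, 257.9], [196.7, 220.8], [224.1, 198.5], [269.4, 231.6]]
tray in scene [[164.9, 172.9], [136.5, 155.6], [187.0, 113.3], [216.7, 126.4]]
knife [[322.8, 276.3], [336.6, 254.2], [338.3, 248.4], [352.3, 225.9]]
[[ 0.345 -0.     0.939]
 [-0.939  0.001  0.345]
 [-0.001 -1.     0.   ]]
```

View pics/tin_s.png

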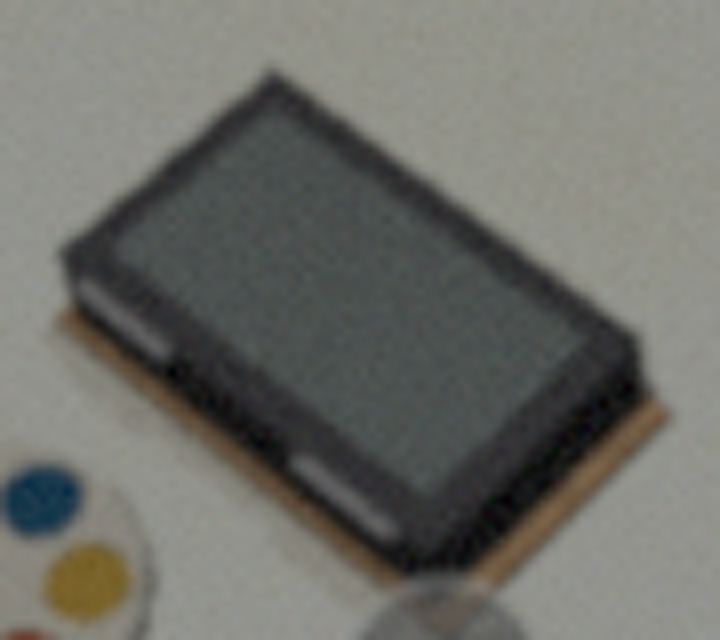

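View pics/rest_s.png

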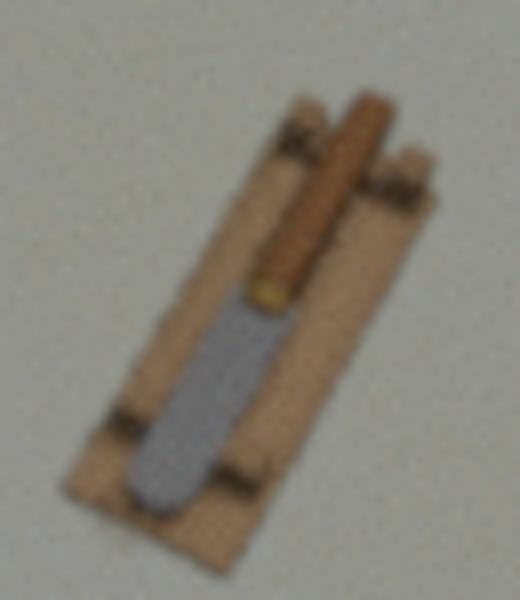

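Request:
jog_arm([
  {"dp": [1, 1, 0], "turn": [0, 0, -0.079], "claw": 1},
  {"dp": [1, 1, 0], "turn": [0, 0, -0.079], "claw": 1},
  {"dp": [1, 1, 0], "turn": [0, 0, -0.079], "claw": 1},
  {"dp": [1, 1, 0], "turn": [0, 0, -0.079], "claw": 1},
])

```text
t: 0.43
ee_pos: [297.9, -502.3, 221.4]
orientation: [-1.255, 1.132, -1.128]
ft_force: [-0.4, 0.8, 0.8]
width: 87.9
```

Request:
jog_arm([
  {"dp": [1, 1, 0], "turn": [0, 0, 0], "claw": 1},
  {"dp": [1, 1, 0], "turn": [0, 0, 0], "claw": 1},
  {"dp": [1, 1, 0], "turn": [0, 0, 0], "claw": 1},
])

```text
t: 0.68
ee_pos: [378.6, -421.1, 221.1]
orientation: [-1.254, 1.133, -1.127]
ft_force: [0.4, 0.0, 0.0]
width: 88.1
```

Request:
jog_arm([
  {"dp": [1, 1, 0], "turn": [0, 0, 0], "claw": 1},
  {"dp": [1, 1, 0], "turn": [0, 0, 0], "claw": 1},
  {"dp": [1, 1, 0], "turn": [0, 0, 0], "claw": 1},
])

```text
t: 0.93
ee_pos: [460.0, -339.3, 221.0]
orientation: [-1.254, 1.132, -1.126]
ft_force: [-0.3, -0.4, -0.8]
width: 87.9
```

Request:
jog_arm([
  {"dp": [0, 1, 0], "turn": [0, 0, 0], "claw": 1},
  {"dp": [0, 1, 0], "turn": [0, 0, 0], "claw": 1},
  {"dp": [0, 1, 0], "turn": [0, 0, 0], "claw": 1},
])

```text
t: 1.18
ee_pos: [459.0, -253.8, 220.1]
orientation: [-1.256, 1.133, -1.119]
ft_force: [-1.0, 0.6, 0.1]
width: 88.2
```

Request:
jog_arm([
  {"dp": [0, 1, 0], "turn": [0, 0, 0], "claw": 1},
  {"dp": [0, 1, 0], "turn": [0, 0, 0], "claw": 1},
  {"dp": [0, 1, 0], "turn": [0, 0, 0], "claw": 1},
])

```text
t: 1.43
ee_pos: [457.7, -169.4, 219.6]
orientation: [-1.257, 1.133, -1.115]
ft_force: [0.0, -0.3, -0.3]
width: 87.9
```

Request:
jog_arm([
  {"dp": [0, 1, 0], "turn": [0, 0, 0], "claw": 1},
  {"dp": [0, 1, 0], "turn": [0, 0, 0], "claw": 1},
  {"dp": [0, 1, 0], "turn": [0, 0, 0], "claw": 1},
])

```text
t: 1.68
ee_pos: [456.9, -85.3, 219.3]
orientation: [-1.258, 1.132, -1.11]
ft_force: [-0.2, -0.9, 0.3]
width: 87.6
```

Request:
jog_arm([
  {"dp": [0, 1, 0], "turn": [0, 0, 0], "claw": 1},
  {"dp": [0, 1, 0], "turn": [0, 0, 0], "claw": 1},
  {"dp": [0, 1, 0], "turn": [0, 0, 0], "claw": 1},
])

```text
t: 1.93
ee_pos: [456.8, -1.4, 219.3]
orientation: [-1.259, 1.13, -1.106]
ft_force: [-0.2, 0.4, 0.7]
width: 88.2
```

Request:
jog_arm([
  {"dp": [0, 1, 0], "turn": [0, 0, 0], "claw": 1},
  {"dp": [0, 1, 0], "turn": [0, 0, 0], "claw": 1},
  {"dp": [0, 1, 0], "turn": [0, 0, 0], "claw": 1},
])

```text
t: 2.18
ee_pos: [457.4, 82.5, 219.5]
orientation: [-1.259, 1.126, -1.103]
ft_force: [-0.2, -0.2, 0.7]
width: 87.9
```

Request:
jog_arm([
  {"dp": [0, 1, 0], "turn": [0, 0, 0], "claw": 1},
  {"dp": [0, 1, 0], "turn": [0, 0, 0], "claw": 1},
  {"dp": [0, 1, 0], "turn": [0, 0, 0], "claw": 1},
])

```text
t: 2.43
ee_pos: [458.6, 166.3, 219.8]
orientation: [-1.258, 1.123, -1.1]
ft_force: [0.1, 0.5, -0.3]
width: 87.7
```

Request:
jog_arm([
  {"dp": [0, 1, 0], "turn": [0, 0, 0], "claw": 0.7},
  {"dp": [0, 1, 0], "turn": [0, 0, 0], "claw": 0.7},
  {"dp": [0, 1, 0], "turn": [0, 0, 0], "claw": 0.7},
])

```text
t: 2.68
ee_pos: [460.3, 250.3, 220.1]
orientation: [-1.256, 1.12, -1.097]
ft_force: [0.6, 0.2, 0.1]
width: 71.1
```

Request:
jog_arm([
  {"dp": [0.33, 1, -0.3], "turn": [0, 0, 0], "claw": 0.7},
  {"dp": [0.33, 1, -0.5], "turn": [0, 0, 0], "claw": 0.7},
  {"dp": [0.33, 1, -0.7], "turn": [0, 0, 0], "claw": 0.7},
  {"dp": [0.33, 1, -0.7], "turn": [0, 0, 0], "claw": 0.7},
  {"dp": [0.33, 1, -0.7], "turn": [0, 0, 0], "claw": 0.7},
])

```text
t: 3.1
ee_pos: [486.6, 328.7, 162.6]
orientation: [-1.261, 1.121, -1.097]
ft_force: [0.2, -0.6, 0.3]
width: 61.4
```

```bash
cat >> h.py <<'E'
def cmd(pos,yaw,pitch=0.):
    """tool with knife x along yaw, tip up by pitch; turn & dp"""
    o=ctrl.get_obs(); Rc=R.from_rotvec(o['orientation'])
    kx=np.array([np.cos(yaw)*np.cos(pitch),np.sin(yaw)*np.cos(pitch),np.sin(pitch)])
    tx=np.array([np.sin(yaw),-np.cos(yaw),0]); 
    # tool x = -knife y ; tool z = knife x ; tool y = z cross x
    ty=np.cross(kx,tx); Rt=R.from_matrix(np.c_[tx,ty,kx])
    turn=(Rt*Rc.inv()).as_rotvec()/np.pi
    print('pos',o['ee_pos'].round(1),'t',round(float(o['t']),2),'F',o['ft_force'].round(1),'w',round(float(o['width']),1),'q',o['qpos'].round(2))
    print('dp',((np.array(pos)-o['ee_pos'])/80).round(3).tolist(),'turn',turn.round(4).tolist())
E
python3 - <<'E'
from h import *
o=ctrl.get_obs(); print(R.from_rotvec(o['orientation']).as_matrix().round(3))
cmd([487,362.5,100],.105)
d=grab('top','top1')
crop('top1',150,150,250,280,5,'r1')
E
```

```text
[[ 0.133 -0.005  0.991]
 [-0.991  0.016  0.133]
 [-0.016 -1.    -0.003]]
pos [486.6 328.7 162.6] t 3.1 F [ 0.2 -0.6  0.3] w 61.4 q [0.57 0.44 1.76 0.02 0.93 1.99]
dp [0.005, 0.423, -0.782] turn [-0.005, -0.0016, -0.009]
```

View pics/r1.png

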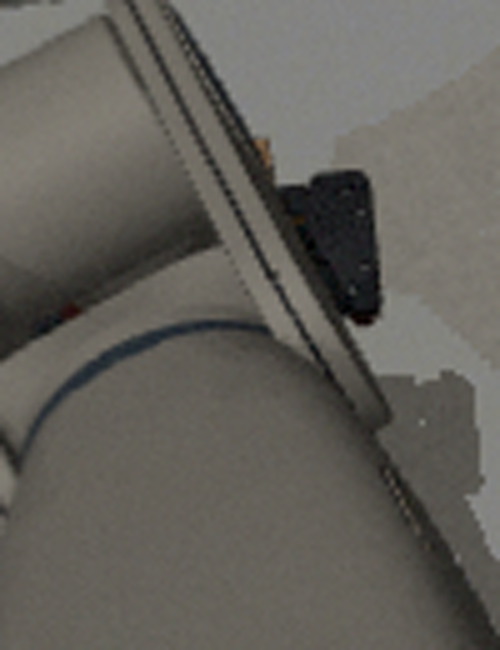

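Request:
jog_arm([
  {"dp": [0.005, 0.42, -0.3], "turn": [-0.005, -0.002, -0.009], "claw": 0.6},
  {"dp": [0.005, 0.42, -0.78], "turn": [-0.005, -0.002, -0.009], "claw": 0.6},
  {"dp": [0.005, 0.42, -0.78], "turn": [-0.005, -0.002, -0.009], "claw": 0.6},
  {"dp": [0.005, 0.42, -0.78], "turn": [-0.005, -0.002, -0.009], "claw": 0.6},
])

```text
t: 3.48
ee_pos: [486.8, 360.3, 101.2]
orientation: [-1.257, 1.131, -1.133]
ft_force: [-0.1, 0.4, 1.2]
width: 52.5
```

Run:
```python
from h import *
cmd([487,362.5,21],.105)
d=grab('scene','s1')
crop('s1',290,170,390,295,6,'s1c')
```

```text
pos [486.8 360.3 101.2] t 3.48 F [-0.1  0.4  1.2] w 52.5 q [ 0.62  0.55  1.75 -0.    0.84  2.09]
dp [0.003, 0.028, -1.002] turn [0.0004, 0.0001, 0.0003]
```

View pics/s1c.png

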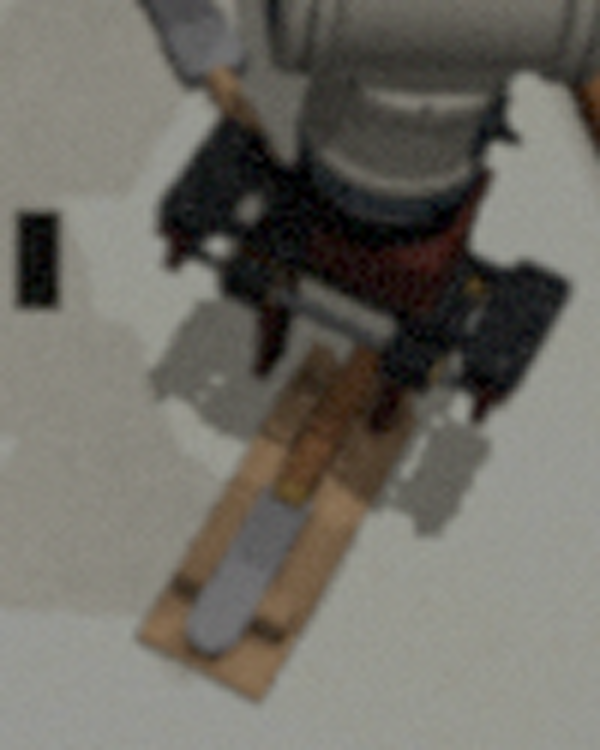

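Request:
jog_arm([
  {"dp": [0.003, 0.025, -0.35], "turn": [0, 0, 0], "claw": 0.55},
  {"dp": [0.003, 0.025, -0.7], "turn": [0, 0, 0], "claw": 0.55},
  {"dp": [0.003, 0.025, -0.9], "turn": [0, 0, 0], "claw": 0.55},
  {"dp": [0.003, 0.025, -1.0], "turn": [0, 0, 0], "claw": 0.55},
  {"dp": [0.003, 0.025, -1.0], "turn": [0, 0, 0], "claw": 0.55},
])

```text
t: 3.95
ee_pos: [488.7, 362.3, 23.4]
orientation: [-1.253, 1.131, -1.134]
ft_force: [0.8, -0.1, 0.0]
width: 48.5
```

Run:
```python
from h import *
cmd([487,362.5,21],.105)
d=grab('scene','s2')
crop('s2',290,170,390,295,6,'s2c')
```

```text
pos [488.7 362.3  23.4] t 3.95 F [ 0.8 -0.1  0. ] w 48.5 q [ 0.62  0.67  1.76 -0.    0.7   2.09]
dp [-0.021, 0.003, -0.03] turn [-0.0003, 0.001, 0.0007]
```

View pics/s2c.png

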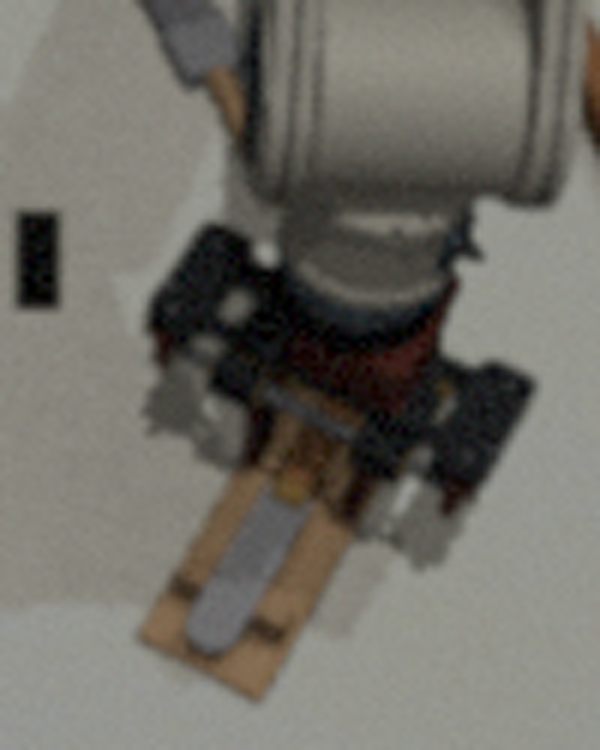

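Handle sits between the fingers. Close gently while watching the force.

Request:
jog_arm([
  {"dp": [-0.02, 0, -0.02], "turn": [0, 0, 0], "claw": 0.35},
  {"dp": [-0.02, 0, -0.02], "turn": [0, 0, 0], "claw": 0.28},
  {"dp": [-0.02, 0, -0.02], "turn": [0, 0, 0], "claw": 0.22},
  {"dp": [-0.02, 0, -0.02], "turn": [0, 0, 0], "claw": 0.1},
  {"dp": [-0.02, 0, -0.02], "turn": [0, 0, 0], "claw": 0},
  {"dp": [-0.02, 0, -0.02], "turn": [0, 0, 0], "claw": 0},
  {"dp": [-0.02, 0, -0.02], "turn": [0, 0, 0], "claw": 0},
  {"dp": [-0.02, 0, -0.02], "turn": [0, 0, 0], "claw": 0},
])

```text
t: 4.67
ee_pos: [487.8, 363.0, 23.3]
orientation: [-1.251, 1.13, -1.134]
ft_force: [-0.8, -0.9, 5.2]
width: 18.0
```

Run:
```python
from h import *
cmd([487,362.5,21],.105)
```

```text
pos [487.8 363.   23.3] t 4.67 F [-0.8 -0.9  5.2] w 18.0 q [ 0.62  0.67  1.76 -0.    0.7   2.09]
dp [-0.01, -0.006, -0.028] turn [-0.0006, 0.0016, 0.0005]
```

Request:
jog_arm([
  {"dp": [0, 0, 0.2], "turn": [0, 0, 0], "claw": 0},
  {"dp": [0, 0, 0.5], "turn": [0, 0, 0], "claw": 0},
  {"dp": [0, 0, 0.8], "turn": [0, 0, 0], "claw": 0},
  {"dp": [0, 0, 1], "turn": [0, 0, 0], "claw": 0},
  {"dp": [0, 0, 1], "turn": [0, 0, 0], "claw": 0},
])

```text
t: 5.08
ee_pos: [489.6, 364.4, 106.5]
orientation: [-1.246, 1.128, -1.134]
ft_force: [0.9, 0.9, -0.2]
width: 18.0
```

Run:
```python
from h import *
cmd([480,68,140],-.04)
d=grab('scene','s3')
crop('s3',290,170,390,295,6,'s3c')
```

```text
pos [489.6 364.4 106.5] t 5.08 F [ 0.9  0.9 -0.2] w 18.0 q [ 0.62  0.55  1.74 -0.    0.84  2.09]
dp [-0.12, -3.705, 0.419] turn [-0.0014, 0.0031, -0.0456]
```

View pics/s3c.png

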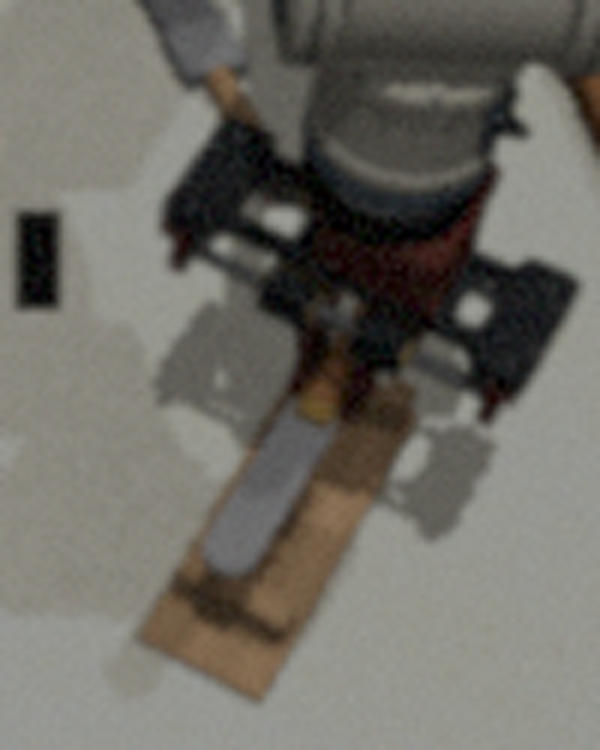

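Request:
jog_arm([
  {"dp": [-0.3, -1, 0], "turn": [-0.001, 0.003, -0.046], "claw": 0},
  {"dp": [-0.3, -1, 0], "turn": [-0.001, 0.003, -0.046], "claw": 0},
  {"dp": [-0.3, -1, 0], "turn": [-0.001, 0.003, -0.046], "claw": 0},
])

```text
t: 5.38
ee_pos: [459.6, 277.5, 102.0]
orientation: [-1.199, 1.246, -1.241]
ft_force: [-0.6, -0.3, -2.5]
width: 17.7
```

Request:
jog_arm([
  {"dp": [-0.3, -1, 0], "turn": [0, 0, 0], "claw": 0},
  {"dp": [-0.3, -1, 0], "turn": [0, 0, 0], "claw": 0},
  {"dp": [-0.3, -1, 0], "turn": [0, 0, 0], "claw": 0},
])

```text
t: 5.63
ee_pos: [430.6, 192.7, 99.7]
orientation: [-1.207, 1.251, -1.241]
ft_force: [-0.8, -0.8, -2.1]
width: 17.9
```

Request:
jog_arm([
  {"dp": [0, -1, 0], "turn": [0, 0, 0], "claw": 0},
  {"dp": [0, -1, 0], "turn": [0, 0, 0], "claw": 0},
  {"dp": [0, -1, 0], "turn": [0, 0, 0], "claw": 0},
  {"dp": [0, -1, 0], "turn": [0, 0, 0], "claw": 0},
])

```text
t: 5.97
ee_pos: [429.7, 110.8, 98.7]
orientation: [-1.207, 1.255, -1.244]
ft_force: [0.3, -0.2, -0.8]
width: 17.9
```

Run:
```python
from h import *
d=load('s3'); 
kx=np.array([np.cos(.105),np.sin(.105),0])
for L in (110,119): print(L,proj(d,[np.array([489.6,364.4,118])+L*kx]).round(1))
cmd([440,68,70],-.04)
```

```text
110 [[326.9 262. ]]
119 [[325.4 264.5]]
pos [429.7 110.8  98.7] t 5.97 F [ 0.3 -0.2 -0.8] w 17.9 q [ 0.23  0.38  2.09 -0.01  0.69  1.85]
dp [0.129, -0.535, -0.359] turn [0.0031, -0.0062, 0.0029]
```

Request:
jog_arm([
  {"dp": [0.1, -0.3, -0.2], "turn": [0.003, -0.006, 0.003], "claw": 0},
  {"dp": [0.13, -0.53, -0.5], "turn": [0.003, -0.006, 0.003], "claw": 0},
  {"dp": [0.13, -0.53, -0.78], "turn": [0.003, -0.006, 0.003], "claw": 0},
  {"dp": [0.13, -0.53, -0.78], "turn": [0.003, -0.006, 0.003], "claw": 0},
  {"dp": [0.13, -0.53, -0.78], "turn": [0.003, -0.006, 0.003], "claw": 0},
])

```text
t: 6.38
ee_pos: [439.2, 69.1, 35.2]
orientation: [-1.194, 1.241, -1.237]
ft_force: [0.6, -0.0, -0.5]
width: 17.7
```

Run:
```python
from h import *
cmd([440,68,35.5],-.04)
d=grab('scene','s4'); grab('top','t4')
crop('s4',190,140,320,260,6,'s4c')
crop('t4',230,120,360,240,6,'t4c')
```

```text
pos [439.2  69.1  35.2] t 6.38 F [ 0.6 -0.  -0.5] w 17.7 q [0.13 0.51 2.12 0.   0.52 1.74]
dp [0.01, -0.014, 0.004] turn [0.0002, -0.0013, -0.0003]
```

View pics/s4c.png

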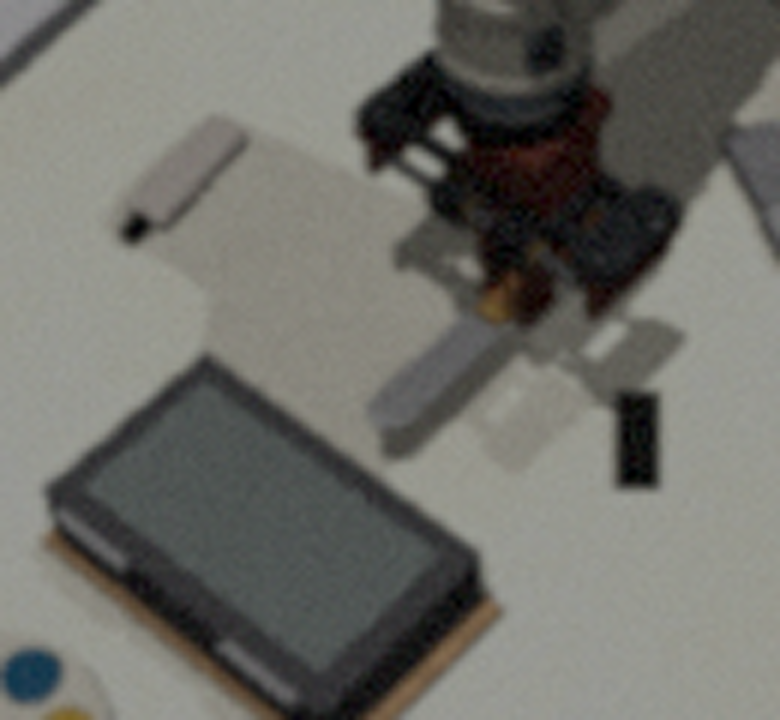

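View pics/t4c.png

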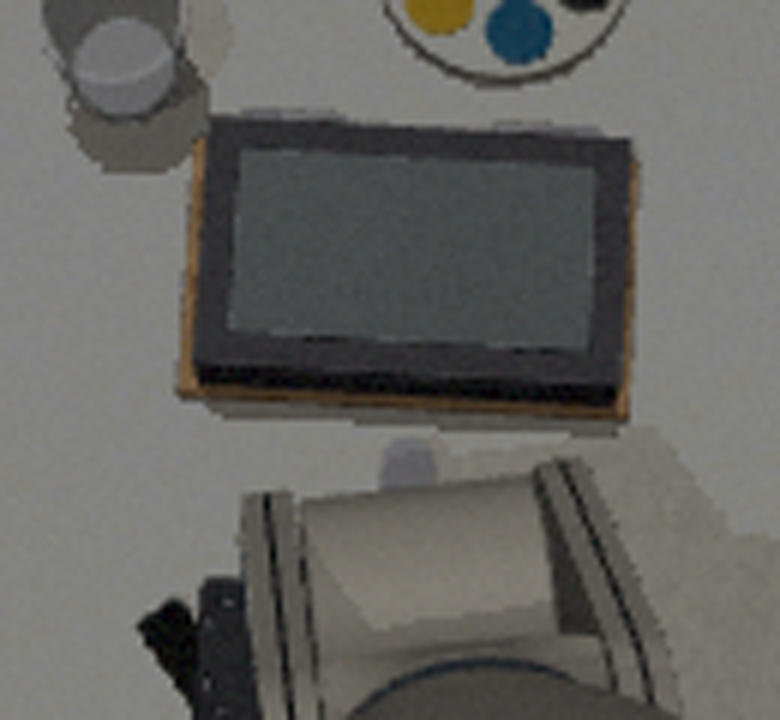

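Run:
```python
from h import *
d=load('t4'); s=load('s4')
c=lambda p,x0,y0,k:[(x0+(u+.5)/k-.5,y0+(v+.5)/k-.5) for u,v in p]
print(at_z(d,c([(410,438)],230,120,6),48).round(1), by_depth(d,c([(410,450),(410,465),(405,475),(415,480)],230,120,6)).round(1))
print('scene',by_depth(s,c([(385,412),(400,400),(420,382),(440,365),(460,345),(480,325)],190,140,6)).round(1))
kx=np.array([np.cos(-.04),np.sin(-.04),0])
for z in (43,47,51): print(z,proj(s,[np.array([439.2,69.1,z])+119*kx]).round(1), 'obs', c([(373,418)],190,140,6))
# tilted blade fit from scene depth: triangulate tip w/ two rays
def ray(d,uv):
    r=rays(d,[uv])[0]; M=d['camera_from_world']; return -M[:3,:3].T@M[:3,3], M[:3,:3].T@r
o1,r1=ray(d,c([(410,438)],230,120,6)[0]); o2,r2=ray(s,c([(373,418)],190,140,6)[0])
A=np.c_[r1,-r2]; x=np.linalg.lstsq(A,o2-o1,rcond=None)[0]; print(o1+x[0]*r1,o2+x[1]*r2)
# lid depth height median over patches, both cams
for dd,P in((d,'top'),(s,'scene')):
    uv=proj(dd,[[x,y,58] for x in (600,640,680) for y in (0,66,130)]); print(P,by_depth(dd,uv)[:,2].round(1))
```

```text
[[557.9  65.9  48. ]] [[552.8  65.8  44.9]
 [545.1  65.8  47.9]
 [541.1  67.9  43.3]
 [538.9  63.1  42.6]]
scene [[546.3  64.3  43.1]
 [537.8  68.1  48.2]
 [519.1  66.1  42.9]
 [505.5  69.2  46.6]
 [488.7  69.6  47.7]
 [470.7  69.   46.9]]
43 [[251.4 210.6]] obs [(251.75, 209.25)]
47 [[251.3 209.9]] obs [(251.75, 209.25)]
51 [[251.2 209.2]] obs [(251.75, 209.25)]
[557.33633141  66.05011844  51.10545359] [557.42416965  65.9195821   51.12725093]
top [54.9 54.  55.5 55.8 58.  59.6 58.2 59.  60.5]
scene [62.2 57.5 56.2 59.5 60.9 57.5 56.6 56.8 57.3]
```

Request:
jog_arm([
  {"dp": [0.1, -0.01, 0], "turn": [0, 0, 0], "claw": 0},
  {"dp": [0.2, -0.01, 0], "turn": [0, 0, 0], "claw": 0},
  {"dp": [0.3, -0.02, 0], "turn": [0, 0, 0], "claw": 0},
  {"dp": [0.4, -0.02, 0], "turn": [0, 0, 0], "claw": 0},
  {"dp": [0.4, -0.02, 0], "turn": [0, 0, 0], "claw": 0},
])

```text
t: 6.9
ee_pos: [475.6, 68.0, 37.4]
orientation: [-1.188, 1.235, -1.239]
ft_force: [0.1, 0.2, -0.8]
width: 17.7
```

Request:
jog_arm([
  {"dp": [0.08, 0, 0], "turn": [0, 0, 0], "claw": 0},
  {"dp": [0.16, -0.01, 0], "turn": [0, 0, 0], "claw": 0},
  {"dp": [0.23, -0.01, 0], "turn": [0, 0, 0], "claw": 0},
  {"dp": [0.23, -0.01, 0], "turn": [0, 0, 0], "claw": 0},
])

```text
t: 7.23
ee_pos: [495.6, 67.2, 37.6]
orientation: [-1.187, 1.234, -1.24]
ft_force: [0.2, 0.4, -0.5]
width: 17.7
```

Run:
```python
from h import *
cmd([485,67,35.5],-.04)
d=grab('scene','s5'); grab('top','t5')
crop('s5',190,140,320,260,6,'s5c')
crop('t5',230,120,360,240,6,'t5c')
```

```text
pos [495.6  67.2  37.6] t 7.23 F [ 0.2  0.4 -0.5] w 17.7 q [ 0.11  0.55  2.   -0.    0.59  1.72]
dp [-0.133, -0.003, -0.026] turn [-0.0002, 0.0015, -0.0004]
```

View pics/s5c.png

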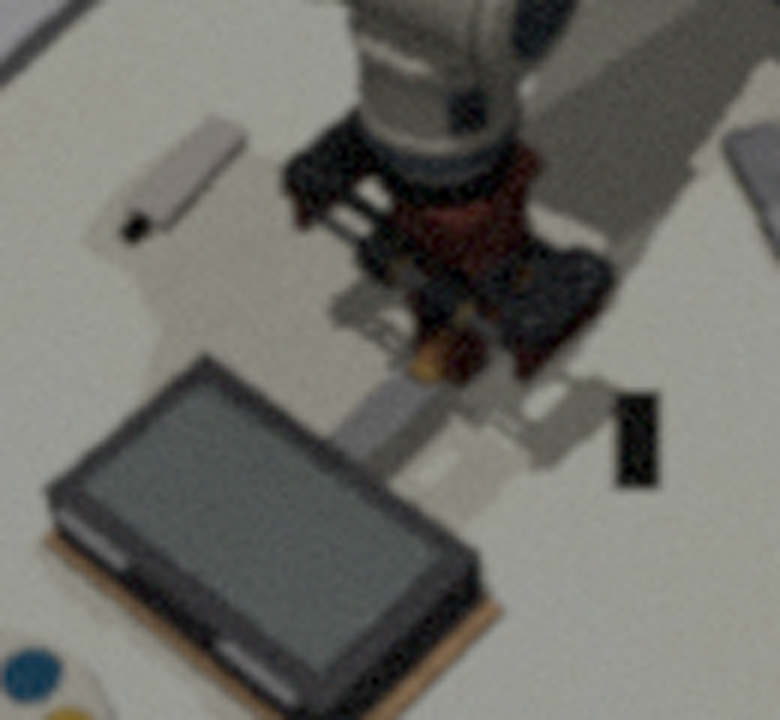

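View pics/t5c.png

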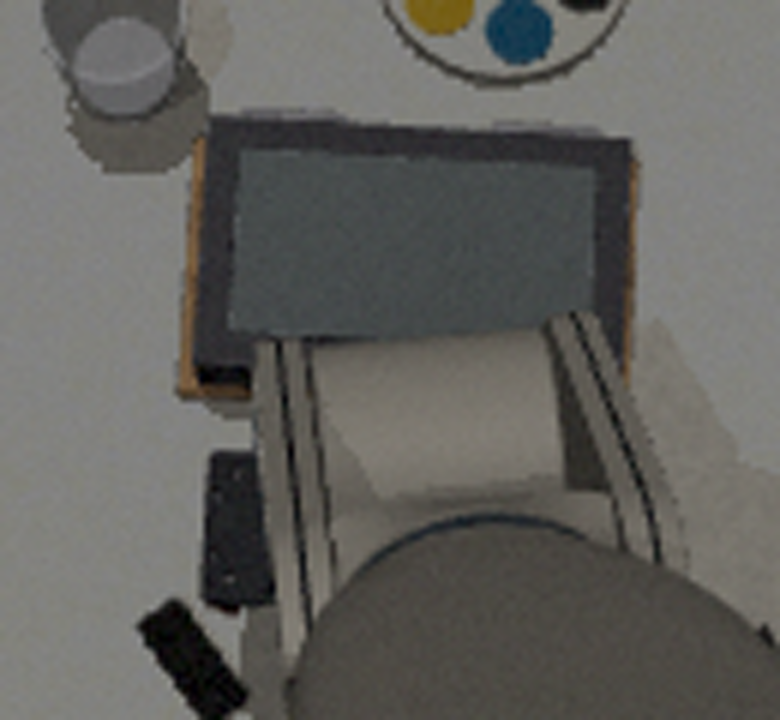

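Run:
```python
from h import *
d=load('t5'); s=load('s5')
c=lambda p,x0,y0,k:[(x0+(u+.5)/k-.5,y0+(v+.5)/k-.5) for u,v in p]
print(by_depth(d,c([(430,350),(430,400),(430,480),(270,360),(580,330),(450,600),(220,470),(235,600)],230,120,6)).round(0))
print(by_depth(s,c([(430,60),(430,150),(450,210),(300,180),(560,280),(400,130)],190,140,6)).round(0))
```

```text
[[525.  71. 374.]
 [506.  71. 382.]
 [478.  71. 384.]
 [519. 125. 383.]
 [532.  21. 380.]
 [410.  75. 599.]
 [521. 150. 158.]
 [465. 143. 162.]]
[[523.  89. 308.]
 [526.  88. 250.]
 [522.  96. 210.]
 [524.  -4. 163.]
 [490. 139. 158.]
 [534.  78. 265.]]
```

Request:
jog_arm([
  {"dp": [-0.1, 0, 0], "turn": [0, 0, 0], "claw": 0},
  {"dp": [-0.1, 0, 0.02], "turn": [0, 0, 0], "claw": 0},
  {"dp": [-0.1, 0, 0.05], "turn": [0, 0, 0], "claw": 0},
  {"dp": [-0.1, 0, 0.08], "turn": [0, 0, 0], "claw": 0},
  {"dp": [-0.1, 0, 0.12], "turn": [0, 0, 0], "claw": 0},
  {"dp": [-0.095, 0, 0.17], "turn": [0, 0, 0], "claw": 0},
  {"dp": [-0.09, 0, 0.23], "turn": [0, 0, 0], "claw": 0},
  {"dp": [-0.075, 0, 0.29], "turn": [0, 0, 0], "claw": 0},
  {"dp": [-0.075, 0, 0.29], "turn": [0, 0, 0], "claw": 0},
])

```text
t: 8.08
ee_pos: [488.7, 67.2, 61.5]
orientation: [-1.187, 1.235, -1.239]
ft_force: [-0.9, 0.3, -2.7]
width: 18.1
```

Run:
```python
from h import *
cmd([485,67,35.5],-.04)
d=grab('scene','s6')
crop('s6',190,140,320,260,6,'s6c')
```

```text
pos [488.7  67.2  61.5] t 8.08 F [-0.9  0.3 -2.7] w 18.1 q [ 0.11  0.49  2.01 -0.    0.63  1.72]
dp [-0.046, -0.003, -0.325] turn [-0.0001, 0.0014, -0.0004]
```

View pics/s6c.png

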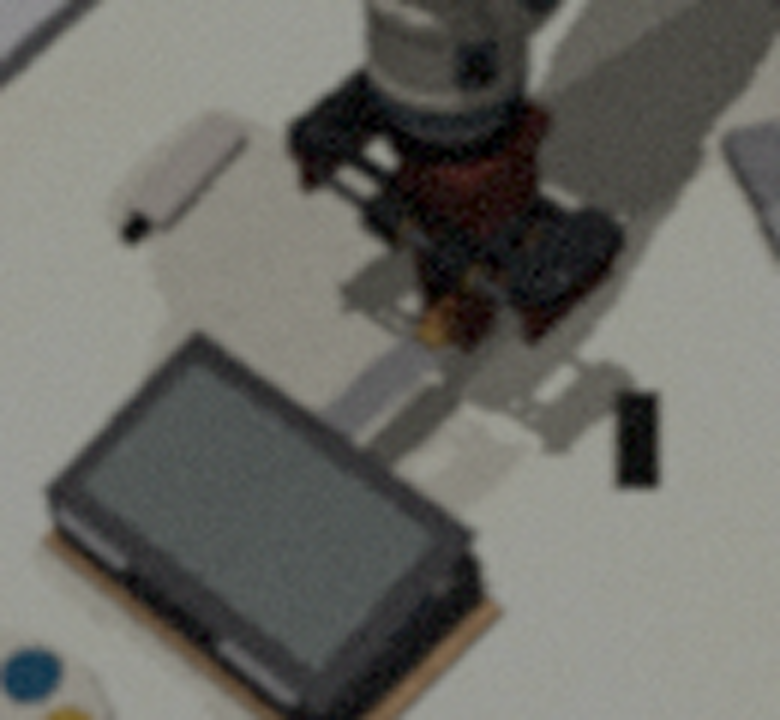

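Request:
jog_arm([
  {"dp": [0.02, 0, 0.06], "turn": [0, 0, 0], "claw": 0},
  {"dp": [0.04, 0, 0.11], "turn": [0, 0, 0], "claw": 0},
  {"dp": [0.06, 0, 0.17], "turn": [0, 0, 0], "claw": 0},
  {"dp": [0.085, 0, 0.23], "turn": [0, 0, 0], "claw": 0},
  {"dp": [0.11, -0.005, 0.28], "turn": [0, 0, 0], "claw": 0},
  {"dp": [0.14, -0.005, 0.34], "turn": [0, 0, 0], "claw": 0},
  {"dp": [0.17, -0.007, 0.4], "turn": [0, 0, 0], "claw": 0},
  {"dp": [0.205, -0.008, 0.45], "turn": [0, 0, 0], "claw": 0},
  {"dp": [0.24, -0.01, 0.5], "turn": [0, 0, 0], "claw": 0},
  {"dp": [0.28, -0.01, 0.55], "turn": [0, 0, 0], "claw": 0},
  {"dp": [0.28, -0.01, 0.55], "turn": [0, 0, 0], "claw": 0},
])

```text
t: 9.05
ee_pos: [512.6, 66.5, 106.2]
orientation: [-1.185, 1.233, -1.24]
ft_force: [-0.4, 0.0, -0.3]
width: 18.1
```

Run:
```python
from h import *
cmd([511,67,105],-.04)
d=grab('scene','s7')
crop('s7',190,140,320,260,6,'s7c')
```

```text
pos [512.6  66.5 106.2] t 9.05 F [-0.4  0.  -0.3] w 18.1 q [ 0.11  0.44  1.95 -0.    0.75  1.72]
dp [-0.02, 0.006, -0.015] turn [-0.0002, 0.0022, -0.0004]
```

View pics/s7c.png

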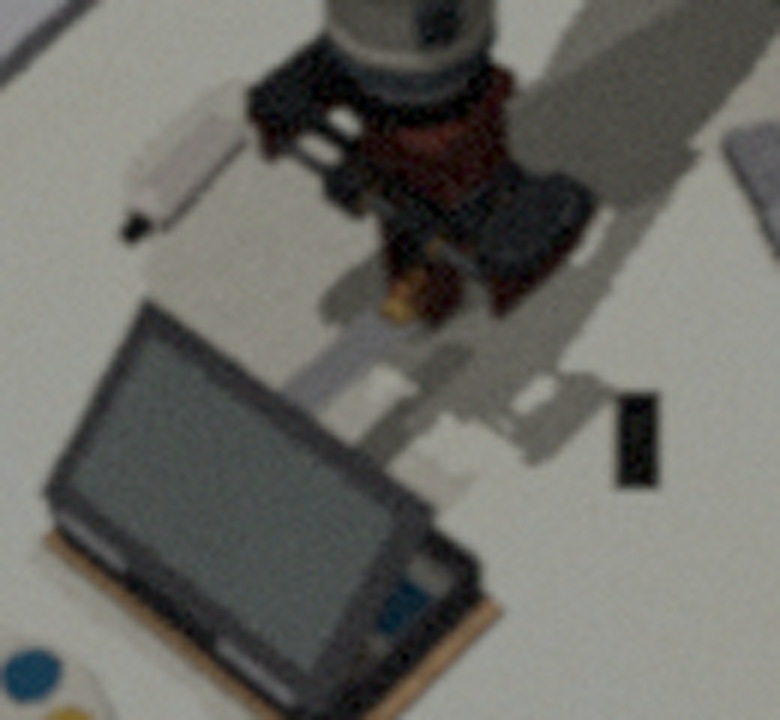

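```bash
cat >> h.py <<'E'
def lidcorners(th):
    yaw=-.04; X=np.array([np.cos(yaw),np.sin(yaw),0]); Y=np.array([-np.sin(yaw),np.cos(yaw),0]); Z=np.array([0,0,1.])
    H=np.array([646.5,65.9,54])+60*X
    n=np.sin(th)*X+np.cos(th)*Z
    e=H+120*(-np.cos(th)*X+np.sin(th)*Z)+4*n
    return np.array([e+101*Y,e-101*Y])
E
python3 - <<'E'
from h import *
s=load('s7')
for th in np.arange(.3,.9,.05): print(round(th,2),((proj(s,lidcorners(th))-[190,140]+.5)*6).round(0).tolist())
print(((proj(load('s5'),lidcorners(0))-[190,140]+.5)*6).round(0).tolist())
E
```

```text
0.3 [[475.0, 525.0], [189.0, 316.0]]
0.35 [[472.0, 522.0], [184.0, 312.0]]
0.4 [[468.0, 518.0], [180.0, 308.0]]
0.45 [[464.0, 516.0], [175.0, 305.0]]
0.5 [[460.0, 514.0], [170.0, 302.0]]
0.55 [[455.0, 512.0], [164.0, 299.0]]
0.6 [[450.0, 511.0], [158.0, 297.0]]
0.65 [[445.0, 511.0], [152.0, 296.0]]
0.7 [[439.0, 510.0], [145.0, 295.0]]
0.75 [[433.0, 511.0], [138.0, 294.0]]
0.8 [[427.0, 512.0], [131.0, 294.0]]
0.85 [[420.0, 513.0], [123.0, 295.0]]
0.9 [[413.0, 516.0], [115.0, 296.0]]
[[485.0, 555.0], [205.0, 349.0]]
```

Request:
jog_arm([
  {"dp": [0.03, 0, 0.04], "turn": [0, 0, 0], "claw": 0},
  {"dp": [0.066, 0, 0.08], "turn": [0, 0, 0], "claw": 0},
  {"dp": [0.11, -0.005, 0.12], "turn": [0, 0, 0], "claw": 0},
  {"dp": [0.16, -0.007, 0.165], "turn": [0, 0, 0], "claw": 0},
  {"dp": [0.21, -0.009, 0.2], "turn": [0, 0, 0], "claw": 0},
  {"dp": [0.26, -0.01, 0.24], "turn": [0, 0, 0], "claw": 0},
  {"dp": [0.37, -0.015, 0.3], "turn": [0, 0, 0], "claw": 0},
  {"dp": [0.485, -0.02, 0.35], "turn": [0, 0, 0], "claw": 0},
  {"dp": [0.6, -0.025, 0.39], "turn": [0, 0, 0], "claw": 0},
  {"dp": [0.725, -0.03, 0.415], "turn": [0, 0, 0], "claw": 0},
  {"dp": [0.725, -0.03, 0.415], "turn": [0, 0, 0], "claw": 0},
])

```text
t: 10.02
ee_pos: [573.8, 64.0, 140.1]
orientation: [-1.181, 1.23, -1.242]
ft_force: [-0.7, 0.2, -0.4]
width: 17.9
```

Run:
```python
from h import *
cmd([570.6,64,139.5],-.04)
d=grab('scene','s8')
crop('s8',190,140,320,260,6,'s8c')
for th in np.arange(1.1,2.15,.1): print(round(th,2),((proj(d,lidcorners(th))-[190,140]+.5)*6).round(0).tolist())
```

```text
pos [573.8  64.  140.1] t 10.02 F [-0.7  0.2 -0.4] w 17.9 q [ 0.09  0.46  1.8  -0.    0.87  1.7 ]
dp [-0.039, -0.0, -0.007] turn [-0.0003, 0.0036, -0.0003]
1.1 [[381.0, 529.0], [81.0, 305.0]]
1.2 [[364.0, 540.0], [63.0, 313.0]]
1.3 [[346.0, 552.0], [44.0, 323.0]]
1.4 [[328.0, 566.0], [25.0, 334.0]]
1.5 [[309.0, 582.0], [7.0, 348.0]]
1.6 [[291.0, 600.0], [-12.0, 363.0]]
1.7 [[272.0, 619.0], [-30.0, 380.0]]
1.8 [[254.0, 639.0], [-48.0, 398.0]]
1.9 [[237.0, 661.0], [-64.0, 418.0]]
2.0 [[220.0, 683.0], [-80.0, 438.0]]
2.1 [[205.0, 705.0], [-94.0, 459.0]]
```

View pics/s8c.png

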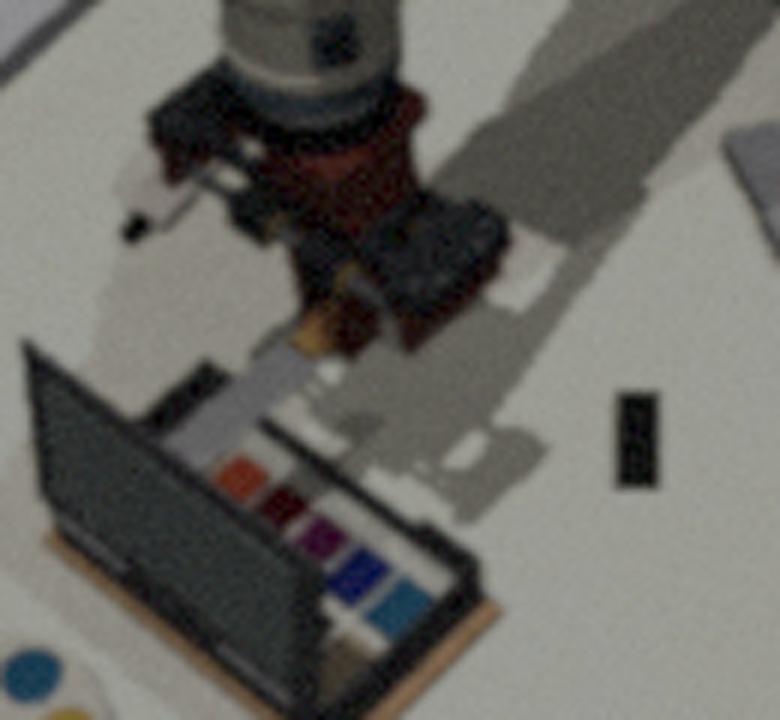

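Run:
```python
from h import *
crop('top0',225,95,285,150,10,'cup')
d=load('top0')
H=lidcorners(0); 
for th in (1.75,1.85,1.95,2.1): print(th,lidcorners(th).round(0).tolist())
print('base',at_z(d,[(252,131)],0),'top',at_z(d,[(248,119)],85))
```

```text
1.75 [[736.0, 163.0, 171.0], [728.0, -38.0, 171.0]]
1.85 [[747.0, 163.0, 168.0], [739.0, -39.0, 168.0]]
1.95 [[759.0, 162.0, 164.0], [751.0, -39.0, 164.0]]
2.1 [[774.0, 162.0, 156.0], [766.0, -40.0, 156.0]]
base [[751.92228996 203.98380917   0.        ]] top [[757.05639612 209.45998229  85.        ]]
```

View pics/cup.png

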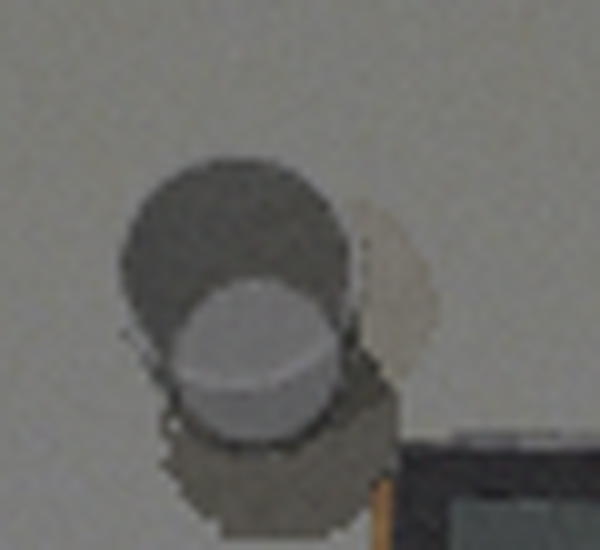

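Request:
jog_arm([
  {"dp": [0.1, -0.004, 0.01], "turn": [0, 0, 0], "claw": 0},
  {"dp": [0.2, -0.008, 0.01], "turn": [0, 0, 0], "claw": 0},
  {"dp": [0.26, -0.01, 0], "turn": [0, 0, 0], "claw": 0},
  {"dp": [0.33, -0.013, 0], "turn": [0, 0, 0], "claw": 0},
  {"dp": [0.4, -0.016, -0.01], "turn": [0, 0, 0], "claw": 0},
  {"dp": [0.46, -0.018, -0.02], "turn": [0, 0, 0], "claw": 0},
  {"dp": [0.52, -0.02, -0.04], "turn": [0, 0, 0], "claw": 0},
  {"dp": [0.57, -0.022, -0.055], "turn": [0, 0, 0], "claw": 0},
  {"dp": [0.57, -0.022, -0.055], "turn": [0, 0, 0], "claw": 0},
])

```text
t: 10.82
ee_pos: [619.1, 62.2, 135.0]
orientation: [-1.182, 1.231, -1.242]
ft_force: [0.3, 0.0, -0.2]
width: 17.8
```

Run:
```python
from h import *
cmd([550,64,139.5],-.04)
d=grab('scene','s9')
crop('s9',170,140,300,260,6,'s9c')
for th in np.arange(1.5,2.15,.1): print(round(th,2),((proj(d,lidcorners(th))-[170,140]+.5)*6).round(0).tolist())
```

```text
pos [619.1  62.2 135. ] t 10.82 F [ 0.3  0.  -0.2] w 17.8 q [0.08 0.52 1.7  0.   0.91 1.69]
dp [-0.864, 0.022, 0.057] turn [-0.0003, 0.0034, -0.0003]
1.5 [[429.0, 582.0], [127.0, 348.0]]
1.6 [[411.0, 600.0], [108.0, 363.0]]
1.7 [[392.0, 619.0], [90.0, 380.0]]
1.8 [[374.0, 639.0], [72.0, 398.0]]
1.9 [[357.0, 661.0], [56.0, 418.0]]
2.0 [[340.0, 683.0], [40.0, 438.0]]
2.1 [[325.0, 705.0], [26.0, 459.0]]
```

View pics/s9c.png

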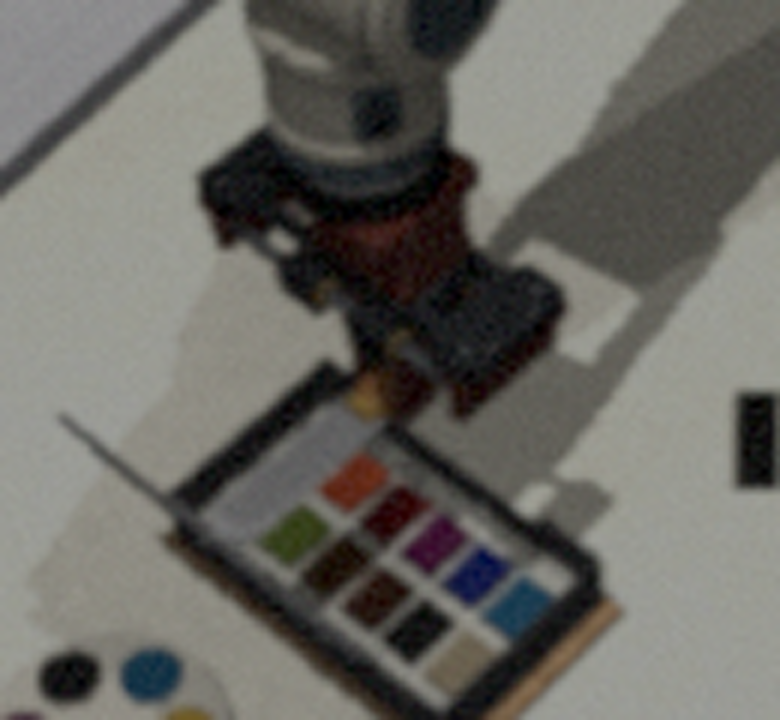

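Request:
jog_arm([
  {"dp": [-0.3, 0.01, 0], "turn": [0, 0.003, 0], "claw": 0},
  {"dp": [-0.7, 0.02, 0.02], "turn": [0, 0.003, 0], "claw": 0},
  {"dp": [-1, 0.03, 0.05], "turn": [0, 0.003, 0], "claw": 0},
  {"dp": [-1, 0.03, 0.05], "turn": [0, 0.003, 0], "claw": 0},
])

```text
t: 11.2
ee_pos: [534.0, 64.6, 138.8]
orientation: [-1.192, 1.24, -1.236]
ft_force: [-0.1, -0.1, -2.1]
width: 18.0
```

Request:
jog_arm([
  {"dp": [-0.5, 0, 0], "turn": [0, 0, 0], "claw": 0},
  {"dp": [-1, -0.1, 0], "turn": [0, 0, 0.02], "claw": 0},
  {"dp": [-1, -0.5, 0], "turn": [0, 0, 0.038], "claw": 0},
  {"dp": [-1, -0.8, 0], "turn": [0, 0, 0.038], "claw": 0},
])

```text
t: 11.53
ee_pos: [452.0, 0.3, 139.0]
orientation: [-1.251, 1.148, -1.143]
ft_force: [0.7, -0.2, -0.8]
width: 17.9
```

Request:
jog_arm([
  {"dp": [0, -0.5, 0], "turn": [0, 0, 0], "claw": 0},
  {"dp": [0, -1, 0], "turn": [0, 0, 0], "claw": 0},
  {"dp": [0, -1, 0], "turn": [0, 0, 0], "claw": 0},
])

```text
t: 11.78
ee_pos: [453.5, -85.1, 139.8]
orientation: [-1.248, 1.148, -1.15]
ft_force: [-0.0, -0.2, -0.6]
width: 17.9
```

Request:
jog_arm([
  {"dp": [0, -0.5, 0], "turn": [0, 0, 0], "claw": 0},
  {"dp": [0, -1, 0], "turn": [0, 0, 0], "claw": 0},
  {"dp": [0, -1, 0], "turn": [0, 0, 0], "claw": 0},
])

```text
t: 12.03
ee_pos: [455.5, -170.7, 140.7]
orientation: [-1.246, 1.146, -1.156]
ft_force: [0.6, -0.3, 0.1]
width: 17.8
```

Request:
jog_arm([
  {"dp": [0, -0.5, 0], "turn": [0, 0, 0], "claw": 0},
  {"dp": [0, -1, 0], "turn": [0, 0, 0], "claw": 0},
  {"dp": [0, -1, 0], "turn": [0, 0, 0], "claw": 0},
])

```text
t: 12.28
ee_pos: [457.6, -256.6, 141.7]
orientation: [-1.245, 1.143, -1.164]
ft_force: [0.5, 0.4, -0.0]
width: 17.8
```

Request:
jog_arm([
  {"dp": [0, -0.5, 0], "turn": [0, 0, 0], "claw": 0},
  {"dp": [0, -1, 0], "turn": [0, 0, 0], "claw": 0},
  {"dp": [0, -1, 0], "turn": [0, 0, 0], "claw": 0},
])

```text
t: 12.53
ee_pos: [459.5, -342.7, 142.7]
orientation: [-1.244, 1.14, -1.171]
ft_force: [0.5, 0.7, 0.6]
width: 17.6
```

Run:
```python
from h import *
cmd([455.6,-382.6,80],.08)
```

```text
pos [ 459.5 -342.7  142.7] t 12.53 F [0.5 0.7 0.6] w 17.6 q [-0.66  0.45  1.81 -0.    0.86  0.84]
dp [-0.048, -0.498, -0.784] turn [0.0042, 0.0041, 0.0022]
```

Request:
jog_arm([
  {"dp": [-0.05, -0.3, -0.2], "turn": [0.004, 0.004, 0.002], "claw": 0},
  {"dp": [-0.05, -0.5, -0.5], "turn": [0.004, 0.004, 0.002], "claw": 0},
  {"dp": [-0.05, -0.5, -0.78], "turn": [0.004, 0.004, 0.002], "claw": 0},
  {"dp": [-0.05, -0.5, -0.78], "turn": [0.004, 0.004, 0.002], "claw": 0},
  {"dp": [-0.05, -0.5, -0.78], "turn": [0.004, 0.004, 0.002], "claw": 0},
])

```text
t: 12.95
ee_pos: [455.0, -381.7, 79.4]
orientation: [-1.246, 1.153, -1.149]
ft_force: [0.4, -0.3, -1.4]
width: 17.9
```

Run:
```python
from h import *
cmd([455.6,-382.6,30],.08)
s=grab('scene','s10'); grab('top','t10')
crop('s10',120,80,250,190,6,'s10c');
```

```text
pos [ 455.  -381.7   79.4] t 12.95 F [ 0.4 -0.3 -1.4] w 17.9 q [-0.72  0.57  1.78 -0.    0.79  0.77]
dp [0.008, -0.012, -0.617] turn [-0.0004, -0.0006, 0.0002]
```

View pics/s10c.png

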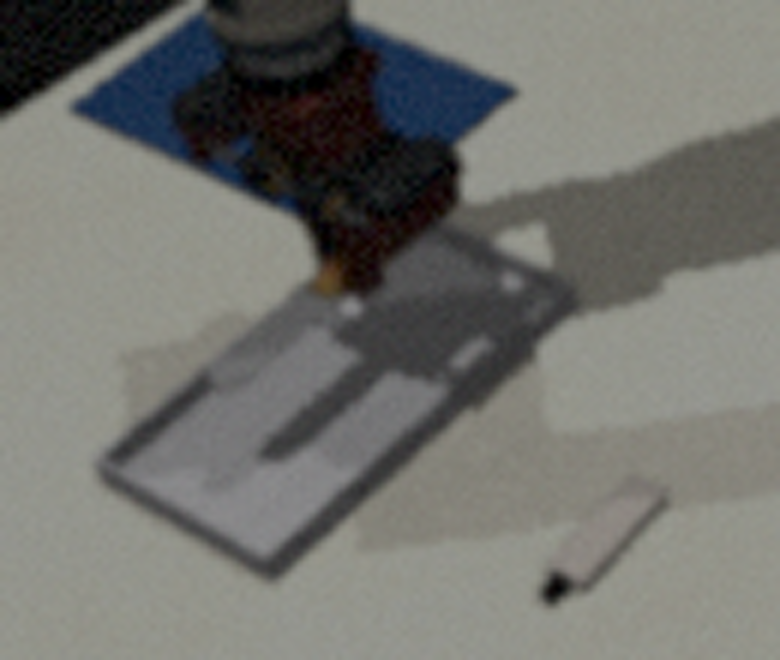

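View pics/t10.png

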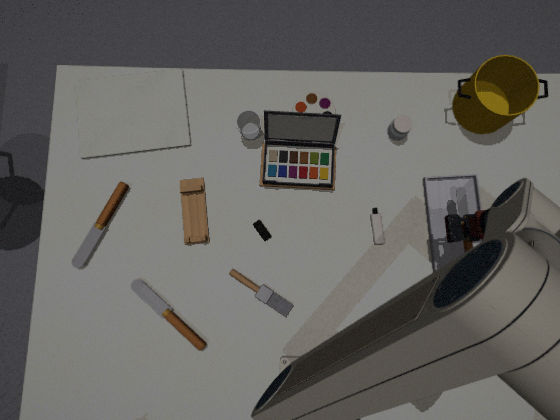

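Request:
jog_arm([
  {"dp": [0, 0, -0.2], "turn": [0, 0, 0], "claw": 0},
  {"dp": [0, 0, -0.4], "turn": [0, 0, 0], "claw": 0},
  {"dp": [0, 0, -0.6], "turn": [0, 0, 0], "claw": 0},
  {"dp": [0, 0, -0.7], "turn": [0, 0, 0], "claw": 0},
  {"dp": [0, 0, -0.75], "turn": [0, 0, 0], "claw": 0},
  {"dp": [0, 0, -0.75], "turn": [0, 0, 0], "claw": 0},
])

```text
t: 13.55
ee_pos: [456.6, -382.1, 21.6]
orientation: [-1.246, 1.148, -1.151]
ft_force: [0.0, 0.3, -0.8]
width: 17.7
```

Run:
```python
from h import *
cmd([455.6,-382.6,6],.08)
s=grab('scene','s11'); grab('top','t11')
crop('s11',120,80,250,190,6,'s11c');crop('t11',415,165,500,290,5,'t11c')
```

```text
pos [ 456.6 -382.1   21.6] t 13.55 F [ 0.   0.3 -0.8] w 17.7 q [-0.72  0.66  1.79 -0.    0.68  0.77]
dp [-0.013, -0.006, -0.195] turn [0.0004, 0.0004, -0.0002]
```

View pics/s11c.png

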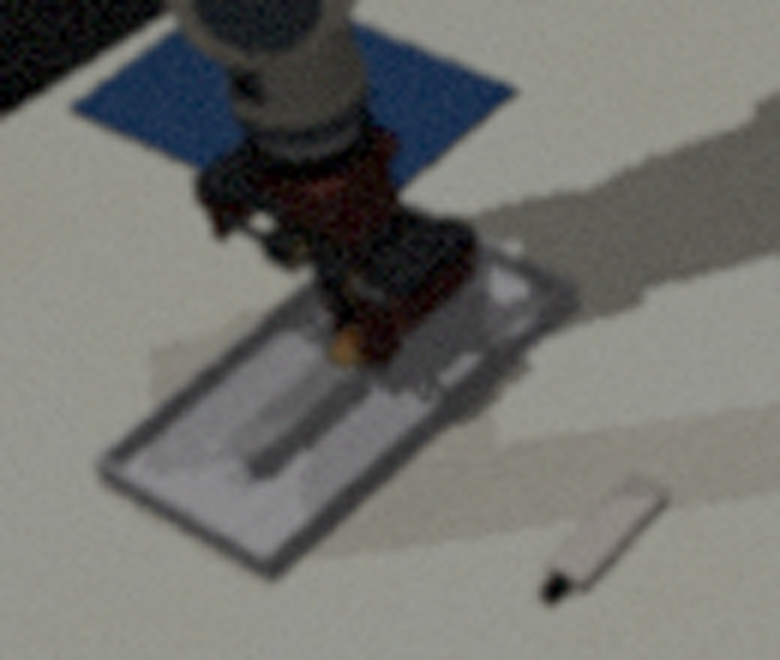

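View pics/t11c.png

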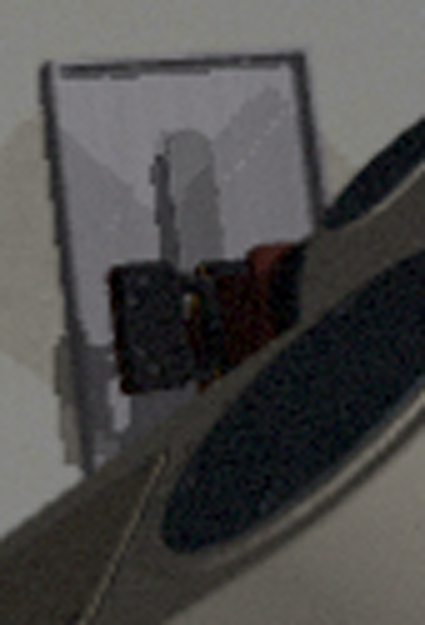

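Request:
jog_arm([
  {"dp": [0, 0, -0.06], "turn": [0, 0, 0], "claw": 0},
  {"dp": [0, 0, -0.12], "turn": [0, 0, 0], "claw": 0},
  {"dp": [0, 0, -0.17], "turn": [0, 0, 0], "claw": 0},
  {"dp": [0, 0, -0.19], "turn": [0, 0, 0], "claw": 0},
  {"dp": [0, 0, -0.19], "turn": [0, 0, 0], "claw": 0},
])

```text
t: 14.07
ee_pos: [456.5, -382.4, 6.5]
orientation: [-1.246, 1.148, -1.152]
ft_force: [-0.6, -0.0, -0.2]
width: 18.3
```

Request:
jog_arm([
  {"dp": [0, 0, -0.01], "turn": [0, 0, 0], "claw": 0},
  {"dp": [0, 0, -0.02], "turn": [0, 0, 0], "claw": 0},
  {"dp": [0, 0, -0.02], "turn": [0, 0, 0], "claw": 0},
])

```text
t: 14.32
ee_pos: [456.5, -382.4, 4.8]
orientation: [-1.246, 1.148, -1.152]
ft_force: [-0.7, -0.0, -1.4]
width: 18.0
```

Request:
jog_arm([
  {"dp": [0, 0, 0], "turn": [0, 0, 0], "claw": 0.23},
  {"dp": [0, 0, 0], "turn": [0, 0, 0], "claw": 0.26},
  {"dp": [0, 0, 0], "turn": [0, 0, 0], "claw": 0.32},
  {"dp": [0, 0, 0], "turn": [0, 0, 0], "claw": 0.42},
  {"dp": [0, 0, 0], "turn": [0, 0, 0], "claw": 0.42},
  {"dp": [0, 0, 0], "turn": [0, 0, 0], "claw": 0.42},
])

```text
t: 14.82
ee_pos: [456.5, -382.4, 4.9]
orientation: [-1.246, 1.148, -1.152]
ft_force: [0.1, -0.2, 0.1]
width: 36.7
```

Request:
jog_arm([
  {"dp": [0, 0, 0.15], "turn": [0, 0, 0], "claw": 0.42},
  {"dp": [0, 0, 0.4], "turn": [0, 0, 0], "claw": 0.42},
  {"dp": [0, 0, 0.8], "turn": [0, 0, 0], "claw": 0.42},
  {"dp": [0, 0, 1], "turn": [0, 0, 0], "claw": 0.42},
  {"dp": [0, 0, 1], "turn": [0, 0, 0], "claw": 0.42},
])

```text
t: 15.23
ee_pos: [458.7, -384.2, 89.5]
orientation: [-1.246, 1.142, -1.158]
ft_force: [0.3, -0.6, -0.1]
width: 37.2
```

Request:
jog_arm([
  {"dp": [0, 0, 1], "turn": [0, 0, 0], "claw": 0.42},
  {"dp": [-0.8, 0, 1], "turn": [0, 0, 0], "claw": 0.42},
  {"dp": [-0.8, 0, 1], "turn": [0, 0, 0], "claw": 0.42},
  {"dp": [-0.8, 0, 1], "turn": [0, 0, 0], "claw": 0.42},
])

```text
t: 15.57
ee_pos: [391.9, -384.6, 172.5]
orientation: [-1.246, 1.142, -1.16]
ft_force: [0.1, -0.4, -0.7]
width: 36.9
```

Run:
```python
from h import *
cmd([455.6,-382.6,6],.08)
s=grab('scene','s12'); grab('top','t12')
crop('s12',120,80,250,190,6,'s12c');crop('t12',415,165,500,290,5,'t12c')
```

```text
pos [ 391.9 -384.6  172.5] t 15.57 F [ 0.1 -0.4 -0.7] w 36.9 q [-0.8   0.37  1.84 -0.    0.91  0.69]
dp [0.796, 0.025, -2.081] turn [0.0026, 0.0024, 0.0003]
```

View pics/s12.png

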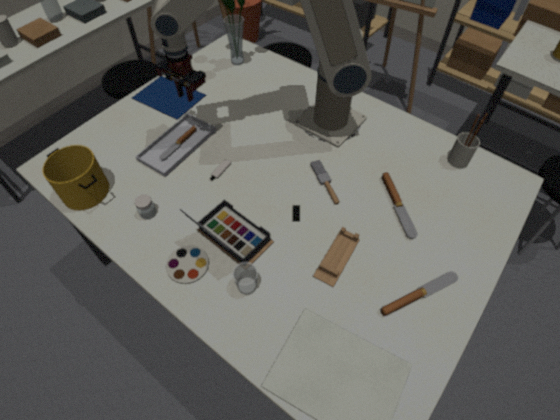

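View pics/s12c.png

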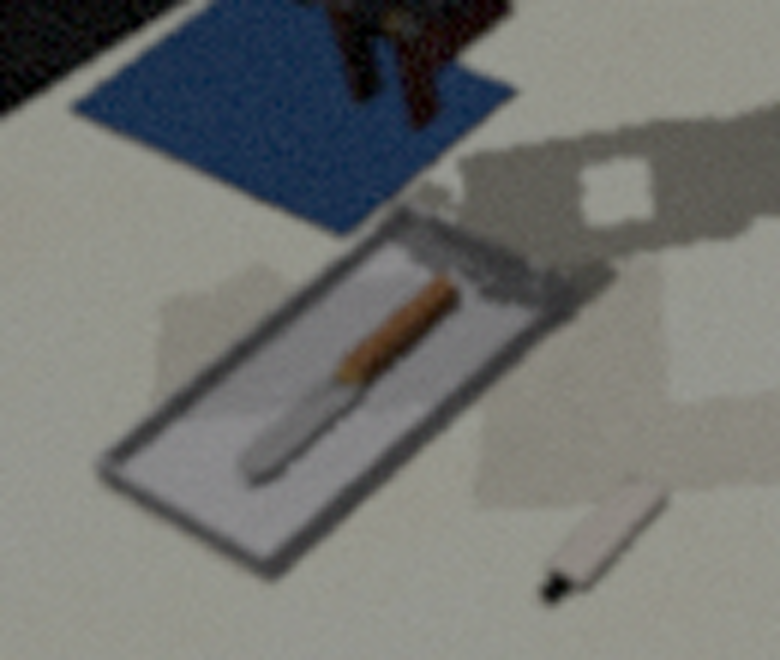

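View pics/t12.png

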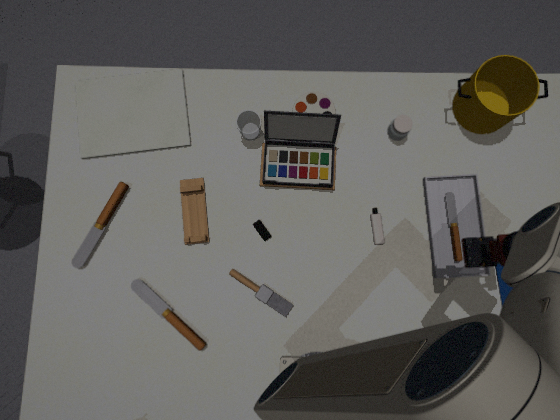

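The knife lies flat in the tray (scene view, about pixel (180,143)). The lid stands open at about (195,220), and nothing else has moved. I'm handing the job in.

```bash
python3 -c "
from h import *
print(ctrl.close_job())"
```

```text
the job is handed in; nothing more can be done
None
```

The job is done and handed in at about 15.6 s of robot time. The lid stands open, the knife lies in the tray, and `close_job` gave no verdict.

- **Lid:** I took the knife from its rest and slid the blade about 20–28 mm into the notch. I then levered the lid along its arc with the blade tip only. The last close estimate put the lid at about 1.9 rad. Both cameras still showed it leaning back, untouched, after the knife was drawn away.
- **Knife:** I lowered it to within about 1–2 mm of the tray floor before letting go. The final pictures show it lying flat, fully inside the walls, with the gripper clear and well above.
- **Other things:** The cup, jar, eraser, tube and the rest of the table look the same as at the start.
- **Forces:** The highest force I read was about 5 N, while closing on the handle.
- **Disagreements:** Camera heights scattered by a few millimetres. I measured the blade tip at 51 mm by triangulating from both cameras, against 47 mm expected from the arm's pose. Both heights were inside the notch, and the blade went in without contact.

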